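# Roll down the cutting board's new facing and weight it

### The arm

A 6-joint arm with a two-finger parallel gripper is mounted at the origin on the work surface. World frame = base frame: x ahead of the robot, y to its left, z up, the work surface at z = 0. Lengths are in m, angles in rad, forces in N, time in s.
With the tool pointing down it reaches from about 0.3 to 0.75 m from the base axis. Payload 8.5 kg.
Tool frame: the origin (TCP) lies at the very end of the fingers, on their centre line; the grasp point (between the pads) lies 19 mm behind it; z points along the fingers, y is the direction in which the jaws open and shut (so a half turn about z gives the same grasp; the last joint's range is limited). The gripper opens to 85 mm and grips with 20 to 120 N. Pads are 22 mm wide; open, the fingers measure 114 mm over their backs; the gripper's body (76 mm by 85 mm) begins 54 mm behind the grasp point. The pads swing forward as they close: fully open they stand 13 mm farther back than shut.
Start: joints at [0.891, 0.381, 1.297, -0, 1.464, -0.215], TCP at [0.247, 0.492, 0.231] pointing down, gripper open.
Joint ranges: [-3.11, 3.11], [-0.89, 2.33], [0.22, 2.48], [-1.42, 4.56], [0.17, 2.85], [-2.88, 2.88]. Speed limits (rad/s): [2.39, 2.39, 3.14, 3.14, 3.14, 3.14].

### API

Orientations are given as a rotation vector (axis times angle).
In Python, from station import env gives the robot as it stands. The module is installed in compiled form; this text tells all that it offers.
- The arm moves only by the tool arm_command, never from a script. Its argument "steps" is a list of rows, each an object of numbers: "jaw": the opening, from 0 (shut) to 1 (fully open); "tx", "ty", "tz": the shift along the tool's x, y, z in m; "twist": the turn about the tool's z in degrees. A call has 1 to 8 rows; each row is the pose to reach, as a shift and turn from the pose measured when the call began, along the tool's axes at that moment; what a row does not reach only later rows make up. A row lasts 1/8 s, in which the tool goes at most 62.5 mm and 10.7 degrees, less where a joint would pass 70% of its speed; a pose out of reach is approached as far as the arm can. A call with a gripper value outside its range is refused whole. The fingers move at their own pace and stop on an object; "force" is the grip in N (left out, the last holds). Time passes only in rows, so rows that repeat a pose let the fingers close. It gives the time, the measured TCP pose, the force and the opening at its end, in the units of the state.
- env.state(): the state, without advancing time (a new reading comes with each control period).
- env.get_image(name): name is "scene" or "side" or "wrist"; returns a dict with "color" (480x640x3 uint8, red, green, blue), "fx", "fy", "cx", "cy" (pixels), "xyz" and "attitude" of the camera in the world. Camera axes: x right, y up, looking along -z (the intrinsics and any distortion apply to the point x, -y, -z); pixel columns grow to the right and rows downward; lengths in m; the calibration is good to about 2 mm. The wrist camera is an equidistant fisheye: a pixel r from the principal point sees the ray r / f radians off the axis. A picture is of the moment at which its call begins. There is no depth.
- env.close_job(): hands the job in, once; it reports no verdict.
The state is a dict: "clock": time; "joint_positions": joint angles; "joint_velocities": joint speeds; "tau": joint torques, N m; "ee_pos": TCP position; "tcp_rot": TCP orientation; "wrist_force": force on the tool from outside, world axes, zero at the start; "ft_torque": the same for the moment, N m; "finger_gap": finger opening in m.
Only numpy, scipy, OpenCV 4.12 (cv2) and the standard library are available. Lean on these libraries where they do the work, as an engineer would, in place of code of your own. Each camera call takes 0.05 s, during which the arm holds its last target. There are 200 camera calls.

### The job

The cutting board's new slatted facing has been laid in its recess on its glue bed and still stands proud. Take the twin-wheel roller from its tray and roll it along the facing with firm, steady pressure, never so hard that the slats crack, until every slat is bedded flush with the rim, pressing with the roller and not with the gripper; only then slide every wire spool off its spindle and set it down gently, upright and side by side, wholly on the facing as a weight while the glue sets. The roller must end up back in its tray standing on its wheels, and the cup and the bottle are to be left alone.

Things in the scene. Friction and masses are not known exactly. Their poses are not given: they have to be found in the camera images.
- board: Wooden cutting board, 336 x 160 mm and 42 mm high to its rim, fixed to the table. Origin: centre of its underside (on the table). x: along its 336 mm length, z up. A recess in its top, 292 x 104 mm, holds the facing; the rim round it is 22 mm wide at the ends and 28 mm at the sides
- facing (a point): Centre of the facing at the height of the board's rim, 42 mm above the table; x along the length of the board, y across, z up. The facing is a sheet of eight pale wooden slats side by side, together 288 mm along x and 100 mm along y. Each slat stands up to 4 mm proud of the rim until it is pressed down; then its top is flush with the rim at z = 0 of this frame
- slat0 (a joint): How far slat 0 (centre at x = -126 mm of the facing; 35 mm along x, 100 mm along y) is pressed down, in m: 0 to 0.001 = proud, as laid, 0.004 = flush with the rim and against its bed; bedded from 0.0025. The glue yields at some 5 N on the slat within about 0.2 s; no spring back. 15 to 25 N on the roller is right, over 60 N cracks slats
- slat1 (a joint): How far slat 1 (centre at x = -90 mm of the facing; 35 mm along x, 100 mm along y) is pressed down, in m: 0 to 0.001 = proud, as laid, 0.004 = flush with the rim and against its bed; bedded from 0.0025. The glue yields at some 5 N on the slat within about 0.2 s; no spring back. 15 to 25 N on the roller is right, over 60 N cracks slats
- slat2 (a joint): How far slat 2 (centre at x = -54 mm of the facing; 35 mm along x, 100 mm along y) is pressed down, in m: 0 to 0.001 = proud, as laid, 0.004 = flush with the rim and against its bed; bedded from 0.0025. The glue yields at some 5 N on the slat within about 0.2 s; no spring back. 15 to 25 N on the roller is right, over 60 N cracks slats
- slat3 (a joint): How far slat 3 (centre at x = -18 mm of the facing; 35 mm along x, 100 mm along y) is pressed down, in m: 0 to 0.001 = proud, as laid, 0.004 = flush with the rim and against its bed; bedded from 0.0025. The glue yields at some 5 N on the slat within about 0.2 s; no spring back. 15 to 25 N on the roller is right, over 60 N cracks slats
- slat4 (a joint): How far slat 4 (centre at x = 18 mm of the facing; 35 mm along x, 100 mm along y) is pressed down, in m: 0 to 0.001 = proud, as laid, 0.004 = flush with the rim and against its bed; bedded from 0.0025. The glue yields at some 5 N on the slat within about 0.2 s; no spring back. 15 to 25 N on the roller is right, over 60 N cracks slats
- slat5 (a joint): How far slat 5 (centre at x = 54 mm of the facing; 35 mm along x, 100 mm along y) is pressed down, in m: 0 to 0.001 = proud, as laid, 0.004 = flush with the rim and against its bed; bedded from 0.0025. The glue yields at some 5 N on the slat within about 0.2 s; no spring back. 15 to 25 N on the roller is right, over 60 N cracks slats
- slat6 (a joint): How far slat 6 (centre at x = 90 mm of the facing; 35 mm along x, 100 mm along y) is pressed down, in m: 0 to 0.001 = proud, as laid, 0.004 = flush with the rim and against its bed; bedded from 0.0025. The glue yields at some 5 N on the slat within about 0.2 s; no spring back. 15 to 25 N on the roller is right, over 60 N cracks slats
- slat7 (a joint): How far slat 7 (centre at x = 126 mm of the facing; 35 mm along x, 100 mm along y) is pressed down, in m: 0 to 0.001 = proud, as laid, 0.004 = flush with the rim and against its bed; bedded from 0.0025. The glue yields at some 5 N on the slat within about 0.2 s; no spring back. 15 to 25 N on the roller is right, over 60 N cracks slats
- tray: Shallow aluminium tray, 170 (x) x 150 (y) mm outside, rim 14 mm high, walls and floor 4 mm, fixed to the table. Origin: centre of its underside; z up. The roller stands in it at the start, its length roughly along the tray's x
- tray_in (a point): Centre of the tray's inner floor, 4 mm above the table; axes as the tray's
- roller: Hand roller, 0.54 kg: two free rubber wheels (40 mm across, 84 mm wide, axles along y at x = +-22.5 mm) in a steel frame 94 (x) x 98 (y) mm, 50 mm high; above it a dark wooden grip bar, 116 mm along x, 26 mm wide (y), 75 to 107 mm up, on two posts. Origin: under its centre at the wheels' undersides; x is the way it rolls, z up. Grip the bar from above at its middle, 90 mm up
- rack: Plywood spool rack, 170 x 170 x 18 mm, fixed to the table, with four upright steel spindles (13 mm in diameter, 60 mm high above the board) at x, y = +-46 mm. Origin: centre of its underside; z up
- spool0: Spool of stainless wire with grey flanges: 64 mm in diameter, 46 mm high, bore 22 mm, 0.4 to 0.65 kg, at the start standing over the spindle at x = -46, y = -46 mm of the rack (some spools are absent). Origin: centre of its underside; z up. It must be lifted 65 mm to clear its spindle
- spool1: Spool of stainless wire with grey flanges: 64 mm in diameter, 46 mm high, bore 22 mm, 0.4 to 0.65 kg, at the start standing over the spindle at x = -46, y = 46 mm of the rack (some spools are absent). Origin: centre of its underside; z up. It must be lifted 65 mm to clear its spindle
- spool2: Spool of stainless wire with grey flanges: 64 mm in diameter, 46 mm high, bore 22 mm, 0.4 to 0.65 kg, at the start standing over the spindle at x = 46, y = -46 mm of the rack (some spools are absent). Origin: centre of its underside; z up. It must be lifted 65 mm to clear its spindle
- spool3: Spool of stainless wire with grey flanges: 64 mm in diameter, 46 mm high, bore 22 mm, 0.4 to 0.65 kg, at the start standing over the spindle at x = 46, y = 46 mm of the rack (some spools are absent). Origin: centre of its underside; z up. It must be lifted 65 mm to clear its spindle
- cup: Bystander: white cup, 68 mm across and 55 mm high, with two chopsticks standing in it up to 190 mm; origin under its centre
- bottle: Bystander: small clear water bottle, 56 mm across, 120 mm high; origin under its centre
There are look-alikes about, which are no part of the job. What is meant by the tray is not yellow, and is the smaller of those in its own colour.

How it is judged:
On the way:
1. every slat of the facing is rolled down flush (within 1.5 mm) while all the spools are still on their rack (value of joint each of slat0, slat1, slat2, slat3, slat4, slat5, slat6, slat7 above 0.0025 m and distance of each of spool0, spool1, spool2, spool3 from where it was at the start of the episode below 0.06 m), for 0.2 s.
At the end, for the whole second after the job is handed in: All slats pressed down 2.5 mm or more. Each spool at rest, upright (0.1 rad), wholly on the facing: within 116 mm along, 22 mm across of its centre, underside within 5 mm of rim level. Roller at rest on its wheels on the tray floor (0.1 rad), within 30 mm of the tray centre (value of joint each of slat0, slat1, slat2, slat3, slat4, slat5, slat6, slat7 above 0.0025 m and horizontal distance between roller and tray below 0.03 m and angle between each of roller, spool0, spool1, spool2, spool3's own z axis and vertical below 0.1 rad and z of roller in the frame of tray_in between -0.006 and 0.006 m and linear speed of each of roller, spool0, spool1, spool2, spool3 below 0.02 m/s and x of spool0 in the frame of facing between -0.116 and 0.116 m and y of spool0 in the frame of facing between -0.022 and 0.022 m and z of spool0 in the frame of facing between -0.005 and 0.005 m and x of spool1 in the frame of facing between -0.116 and 0.116 m and y of spool1 in the frame of facing between -0.022 and 0.022 m and z of spool1 in the frame of facing between -0.005 and 0.005 m and x of spool2 in the frame of facing between -0.116 and 0.116 m and y of spool2 in the frame of facing between -0.022 and 0.022 m and z of spool2 in the frame of facing between -0.005 and 0.005 m and x of spool3 in the frame of facing between -0.116 and 0.116 m and y of spool3 in the frame of facing between -0.022 and 0.022 m and z of spool3 in the frame of facing between -0.005 and 0.005 m); the robot touches nothing.
It fails at once if the fingers press on the board or its facing before all slats are bedded (contact force between the fingers and board above 3 N and not (value of joint each of slat0, slat1, slat2, slat3, slat4, slat5, slat6, slat7 above 0.0025 m)).
It fails at once if the roller is pressed on the board with more than 60 N (the slats would crack) (contact force between roller and board above 60 N).
It fails at once if a spool is dropped on the board (from some 5 cm or more: it comes down to within 30 mm of the facing faster than 0.9 m/s) ((linear speed of spool0 above 0.9 m/s and z of spool0 in the frame of facing between -0.005 and 0.03 m and horizontal distance between spool0 and facing below 0.15 m) or (linear speed of spool1 above 0.9 m/s and z of spool1 in the frame of facing between -0.005 and 0.03 m and horizontal distance between spool1 and facing below 0.15 m) or (linear speed of spool2 above 0.9 m/s and z of spool2 in the frame of facing between -0.005 and 0.03 m and horizontal distance between spool2 and facing below 0.15 m) or (linear speed of spool3 above 0.9 m/s and z of spool3 in the frame of facing between -0.005 and 0.03 m and horizontal distance between spool3 and facing below 0.15 m)).
It fails at once if the cup or the bottle is moved by more than 30 mm (distance of any of cup, bottle from where it was at the start of the episode above 0.03 m).
Of spool0, spool1, spool2, spool3 only 2 to 4 are there at a start; the rules pass over those that are not, and their reading is None.
At some moment in a run one of spool0, spool1, spool2, spool3 may be knocked a few centimetres aside while the robot is not near it.
It also fails if it takes over 210 s, if anything falls off the work surface, if the arm or the gripper's body presses on something with over 40 N, if the wrist force passes 120 N, or if a joint passes its speed limit or range.

## Working session

There is one attempt and no reset: what is moved stays moved. The work goes in short steps, Python scripts to look and compute and a tool call to move; the robot and the scene stay as the last step left them, time stands still between calls to the robot, and variables do not carry over. Pictures are saved under pics/ and viewed, about 12 in all and at most 16, crops included, and the job is handed in when it is done.

Besides the shell and the picture viewer there is one more tool, called after "Call:" by a JSON object that holds its "fn" and its "kwargs". arm_command: Moves the arm, as the interface text tells. Its arguments: {"type":"object","properties":{"steps":{"type":"array","items":{"type":"object","properties":{"jaw":{"type":"number"},"tx":{"type":"number"},"ty":{"type":"number"},"tz":{"type":"number"},"twist":{"type":"number"}}}},"force":{"type":"number"}},"required":["steps"]}

```bash
mkdir -p pics
cat > h.py <<'E'
from station import env
import numpy as np, cv2
from scipy.spatial.transform import Rotation as R
def snap(n,f):
    im=env.get_image(n); cv2.imwrite('pics/'+f,im['color'][:,:,::-1])
    np.save('pics/'+f+'.npy',{k:v for k,v in im.items()},allow_pickle=True); return im
def load(f): return np.load('pics/'+f+'.npy',allow_pickle=True).item()
def px2w(im,u,v,z,fish=False):
    a=(u-im['cx'])/im['fx'];b=(v-im['cy'])/im['fy']
    if fish:
        r=np.hypot(a,b); s=np.sin(r)/max(r,1e-9); d=np.array([a*s,-b*s,-np.cos(r)])
    else: d=np.array([a,-b,-1.])
    at=np.array(im['attitude'])
    d=(R.from_rotvec(at) if at.size==3 else R.from_matrix(at.reshape(3,3))).apply(d)
    p=np.array(im['xyz']); return p+d*(z-p[2])/d[2]
def w2px(im,w,fish=False):
    q=R.from_rotvec(im['attitude']).inv().apply(np.array(w)-im['xyz']); x,y,z=q[0],-q[1],-q[2]
    if fish:
        t=np.arctan2(np.hypot(x,y),z); s=t/max(np.hypot(x,y),1e-9); return im['cx']+im['fx']*x*s, im['cy']+im['fy']*y*s
    return im['cx']+im['fx']*x/z, im['cy']+im['fy']*y/z
E
python3 - <<'E'
from h import *
for n in('scene','side'):
    im=snap(n,n+'0.png'); print({k:v for k,v in im.items() if k!='color'})
print(env.state())
E
```

```text
{'fx': 602.4652964378449, 'fy': 602.4652964378449, 'cx': 326.24987985440504, 'cy': 244.6755004476916, 'xyz': array([0.82095953, 0.61632086, 1.17981296]), 'attitude': array([0.18988787, 0.73023224, 2.52785742])}
{'fx': 527.9033961433142, 'fy': 527.9033961433142, 'cx': 309.08072934169707, 'cy': 233.14260528730898, 'xyz': array([ 0.24718225, -1.0244813 ,  0.98365358]), 'attitude': array([ 0.83890928, -0.09508739, -0.16486579])}
{'clock': 0.1, 'joint_positions': array([ 8.90716712e-01,  3.81105355e-01,  1.29815826e+00,  3.45069899e-05,
        1.46359361e+00, -2.15283740e-01]), 'joint_velocities': array([ 7.06019600e-05, -2.56113233e-03, -2.78307956e-03, -4.64855305e-04,
        1.12217942e-04,  7.28788356e-04]), 'tau': array([ 4.08369291e-03, -4.49215543e+01, -2.31653935e+01, -1.50892838e-04,
        3.68758294e-03, -3.79135827e-05]), 'ee_pos': array([0.24635142, 0.491453  , 0.23079502]), 'tcp_rot': array([-7.23417774e-01, -3.05657236e+00,  1.76698542e-03]), 'wrist_force': array([0.39012165, 0.1732701 , 0.04105319]), 'ft_torque': array([-0.02719424, -0.01646435, -0.01935767]), 'finger_gap': 0.08574161586691212}
```

View pics/scene0.png

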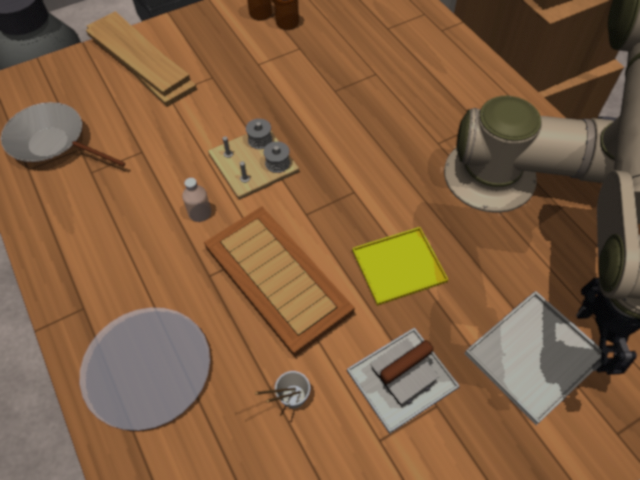

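View pics/side0.png

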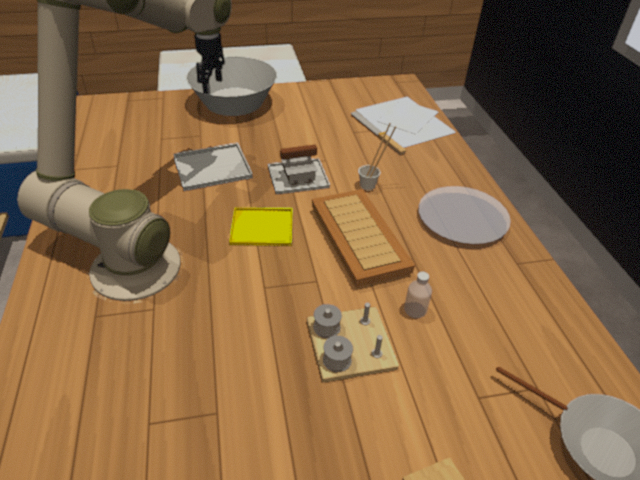

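The scene camera shows three trays: yellow at (400,265), a large grey one at (535,355), and a smaller grey one at (403,378) with the roller in it. The last one is the tray meant, being the smaller of the grey ones. The board is at (280,280). Two spools are on the rack at (259,132) and (277,156), the bottle is at (195,198) and the cup at (292,388). I'll enlarge to confirm.

Run:
```python
from h import *
c=cv2.imread('pics/scene0.png')
a=cv2.resize(c[200:440,200:520],None,fx=2.5,fy=2.5,interpolation=cv2.INTER_CUBIC); cv2.imwrite('pics/c1.png',a)
b=cv2.resize(c[110:220,180:320],None,fx=5,fy=5,interpolation=cv2.INTER_CUBIC); cv2.imwrite('pics/c2.png',b)
```

```text
(no output)
```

View pics/c1.png

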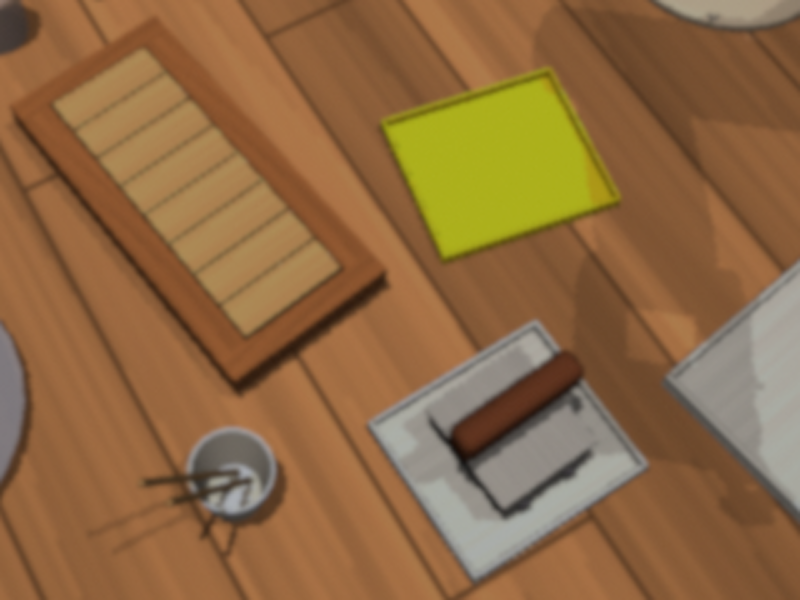

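View pics/c2.png

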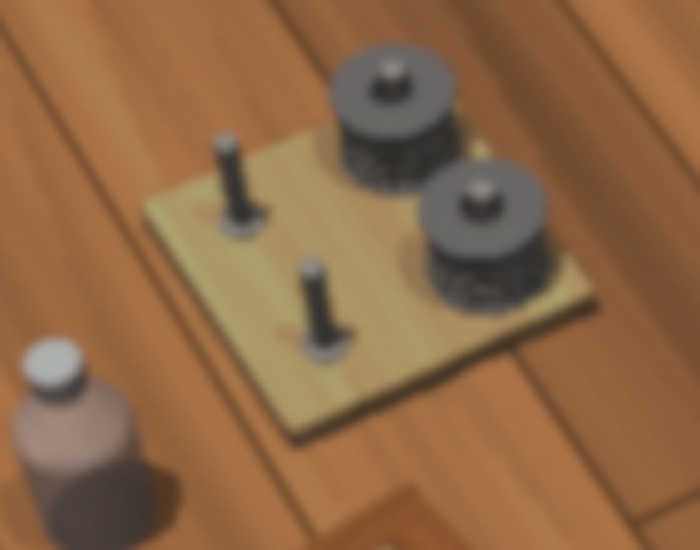

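The crops confirm it: the small grey tray holds the roller, its bar running from crop pixel (462,438) to (572,366). The board corners, cup and two spools are also clear. Converting to positions.

Run:
```python
from h import *
im=load('scene0.png')
P=lambda x,y,z:px2w(im,200+x/2.5,200+y/2.5,z)[:2]
Q=lambda x,y,z:px2w(im,180+x/5,110+y/5,z)[:2]
def rep(n,pts):
    p=np.array(pts); c=p.mean(0); e=np.roll(p,-1,0)-p
    print(n,c.round(4),[(round(float(np.hypot(*d)),3),round(float(np.degrees(np.arctan2(d[1],d[0]))),1)) for d in e]); print(p.round(3).tolist())
rep('board',[P(*q,.042) for q in((155,18),(15,108),(238,378),(385,272))])
rep('facing',[P(*q,.046) for q in((147,48),(52,102),(247,335),(342,268))])
rep('tray',[P(*q,.014) for q in((370,425),(537,322),(647,465),(475,578))])
rep('bar',[P(*q,.105) for q in((458,440),(575,363))])
rep('rack',[Q(*q,.018) for q in((145,207),(298,435),(595,295))])
print('spools',Q(392,90,.064),Q(484,210,.064),'spind',Q(226,142,.078),Q(312,268,.078),Q(391,70,.078),Q(482,188,.078))
print('cup',P(232,470,.055),'bottle',Q(55,360,.12))
# chopstick tips, TCP
s=env.state();print(R.from_rotvec(s['tcp_rot']).as_matrix().round(3))
```

```text
board [0.5969 0.0071] [(0.155, 9.5), (0.33, 98.8), (0.153, -172.0), (0.334, -81.6)]
[[0.545, -0.17], [0.698, -0.144], [0.648, 0.182], [0.496, 0.161]]
facing [0.5966 0.006 ] [(0.1, 5.6), (0.288, 98.6), (0.098, -172.2), (0.284, -81.7)]
[[0.568, -0.141], [0.667, -0.131], [0.624, 0.154], [0.527, 0.141]]
tray [0.4833 0.3294] [(0.168, -177.6), (0.146, 92.2), (0.167, 2.1), (0.145, -87.5)]
[[0.57, 0.26], [0.402, 0.253], [0.397, 0.399], [0.564, 0.405]]
bar [0.4843 0.3273] [(0.11, -176.6), (0.11, 3.4)]
[[0.539, 0.331], [0.429, 0.324]]
rack [ 0.5191 -0.2977] [(0.168, 91.6), (0.165, -178.6), (0.236, -44.2)]
[[0.577, -0.409], [0.572, -0.24], [0.408, -0.244]]
spools [ 0.44895403 -0.37621822] [ 0.44543349 -0.28365574] spind [ 0.53868774 -0.37392208] [ 0.53695562 -0.28141884] [ 0.44808927 -0.37594126] [ 0.44458413 -0.28513864]
cup [0.68944671 0.25052993] bottle [ 0.66979304 -0.257015  ]
[[-0.894  0.448 -0.001]
 [ 0.448  0.894 -0.001]
 [ 0.    -0.001 -1.   ]]
```

```bash
cat >> h.py <<'E'
def go(x,y,z,yaw):
    s=env.state(); M=R.from_rotvec(s['tcp_rot']).as_matrix(); d=M.T@(np.array([x,y,z])-s['ee_pos'])
    y0=np.degrees(np.arctan2(M[1,0],M[0,0])); t=-((yaw-y0+180)%360-180)
    print('t',s['clock'],'pos',s['ee_pos'].round(4),'yaw',y0.round(2),'F',s['wrist_force'].round(1),'gap',round(s['finger_gap'],4),'-> tx ty tz',d.round(4),'twist',round(t,1))
E
python3 -c "
from h import *
go(.484,.328,.231,183.4)"
```

```text
t 0.1 pos [0.2464 0.4915 0.2308] yaw 153.37 F [0.4 0.2 0. ] gap 0.0857 -> tx ty tz [-2.857e-01 -3.960e-02 -2.000e-04] twist -30.0
```

Call:
{"fn": "arm_command", "kwargs": {"steps": [{"tx": -0.286,"ty": -0.039,"tz": 0,"twist": -30,"jaw": 1},{"tx": -0.286,"ty": -0.039,"tz": 0,"twist": -30,"jaw": 1},{"tx": -0.286,"ty": -0.039,"tz": 0,"twist": -30,"jaw": 1},{"tx": -0.286,"ty": -0.039,"tz": 0,"twist": -30,"jaw": 1},{"tx": -0.286,"ty": -0.039,"tz": 0,"twist": -30,"jaw": 1},{"tx": -0.286,"ty": -0.039,"tz": 0,"twist": -30,"jaw": 1},{"tx": -0.286,"ty": -0.039,"tz": 0,"twist": -30,"jaw": 1}]}}

```text
clock: 0.98
ee_pos: [0.4841, 0.3285, 0.2304]
tcp_rot: [0.092, -3.138, 0.002]
wrist_force: [-0.2, -0.1, 0.1]
finger_gap: 0.0856
```

```bash
python3 -c "
from h import *
go(.484,.328,.075,183.4)
im=snap('wrist','w1.png');print({k:v for k,v in im.items() if k!='color'})
print(w2px(im,[.484,.328,.111],True))"
```

```text
t 0.975 pos [0.4841 0.3285 0.2304] yaw -176.64 F [-0.2 -0.1  0.1] gap 0.0856 -> tx ty tz [-0.0002 -0.0003  0.1554] twist -0.0
{'fx': 371.64829954431775, 'fy': 371.64829954431775, 'cx': 316.86937611045875, 'cy': 242.78345843294642, 'xyz': array([0.41826513, 0.32465444, 0.37396367]), 'attitude': array([-0.20300297, -0.21409873,  1.61952945])}
(np.float64(316.4116503903339), np.float64(235.9658416410301))
```

View pics/w1.png

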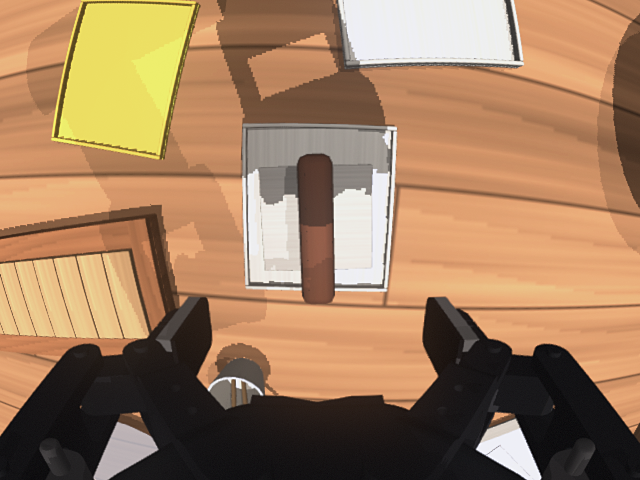

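The wrist view shows the bar from about (314,155) to (318,302), centred between the fingers, with the cup well away at (238,395).

```bash
python3 -c "
from h import *
im=load('w1.png')
a=px2w(im,314.5,156,.109,True);b=px2w(im,318,301,.109,True);d=b-a
print(a,b,(a+b)/2,np.hypot(*d[:2]),np.degrees(np.arctan2(d[1],d[0])))
c=np.array([px2w(im,u,v,.014,True)[:2] for u,v in((244,126),(396,127),(386,291),(247,288))]);print(c,c.mean(0))
f=[px2w(im,u,v,.044,True)[:2] for u,v in((160,207),(178,335),(131,250),(150,338))];print(f)
c=(a+b)/2;go(c[0],c[1],.078,180+np.degrees(np.arctan2(d[1],d[0])))"
```

```text
[0.42633589 0.32324919 0.109     ] [0.53642156 0.3323101  0.109     ] [0.48137872 0.32777964 0.109     ] 0.11045793150384678 4.705280953891722
[[0.4027753  0.25294556]
 [0.39483412 0.39972847]
 [0.56369147 0.4062564 ]
 [0.56898218 0.25938667]] [0.48257077 0.32957928]
[array([0.48068993, 0.17792868]), array([0.61731016, 0.18822279]), array([0.52584138, 0.1424786 ]), array([0.62579544, 0.15361147])]
t 1.025 pos [0.4837 0.3289 0.2306] yaw -176.58 F [-0.1  0.2  0.1] gap 0.085 -> tx ty tz [ 0.0021 -0.0009  0.1526] twist -1.3
```

Call:
{"fn": "arm_command", "kwargs": {"steps": [{"tx": 0.002,"ty": -0.001,"tz": 0.06,"twist": -1,"jaw": 1},{"tx": 0.002,"ty": -0.001,"tz": 0.11,"twist": -1,"jaw": 1},{"tx": 0.002,"ty": -0.001,"tz": 0.14,"twist": -1,"jaw": 1},{"tx": 0.002,"ty": -0.001,"tz": 0.154,"twist": -1,"jaw": 1},{"tx": 0.002,"ty": -0.001,"tz": 0.154,"twist": -1,"jaw": 1}]}}

```text
clock: 1.65
ee_pos: [0.4811, 0.3282, 0.0767]
tcp_rot: [0.123, -3.137, 0.002]
wrist_force: [-0.5, 0.5, -0.3]
finger_gap: 0.0852
```

Call:
{"fn": "arm_command", "kwargs": {"steps": [{"jaw": 0},{"jaw": 0},{"jaw": 0},{"jaw": 0},{"jaw": 0},{"jaw": 0},{"jaw": 0},{"jaw": 0}], "force": 90}}

```text
schema error: expected keys jaw, tx, ty, tz, twist
```

Call:
{"fn": "arm_command", "kwargs": {"steps": [{"tz": -0.02},{"tz": -0.05},{"tz": -0.09},{"tz": -0.115},{"tz": -0.115}]}}

```text
schema error: expected keys jaw, tx, ty, tz, twist
```

```bash
python3 -c "
from h import *
u=np.array([np.cos(np.radians(98.5)),np.sin(np.radians(98.5))]);c=np.array([.5965,.0065])
p=c+.1*u;print(p)
go(p[0],p[1],.19,98.5)"
```

```text
[0.58171906 0.10540159]
t 1.65 pos [0.4811 0.3282 0.0767] yaw -175.52 F [-0.5  0.5 -0.3] gap 0.0852 -> tx ty tz [-0.0827 -0.2301 -0.1132] twist 86.0
```

Call:
{"fn": "arm_command", "kwargs": {"steps": [{"tx": 0,"ty": 0,"tz": 0,"twist": 0,"jaw": 0},{"tx": 0,"ty": 0,"tz": 0,"twist": 0,"jaw": 0},{"tx": 0,"ty": 0,"tz": 0,"twist": 0,"jaw": 0},{"tx": 0,"ty": 0,"tz": 0,"twist": 0,"jaw": 0},{"tx": 0,"ty": 0,"tz": 0,"twist": 0,"jaw": 0},{"tx": 0,"ty": 0,"tz": 0,"twist": 0,"jaw": 0},{"tx": 0,"ty": 0,"tz": 0,"twist": 0,"jaw": 0}], "force": 90}}

```text
clock: 2.52
ee_pos: [0.4815, 0.3281, 0.0774]
tcp_rot: [0.123, -3.139, 0.001]
wrist_force: [0.2, -2.1, 5.9]
finger_gap: 0.0248
```

Call:
{"fn": "arm_command", "kwargs": {"steps": [{"tx": 0,"ty": 0,"tz": -0.02,"twist": 0,"jaw": 0},{"tx": 0,"ty": 0,"tz": -0.05,"twist": 0,"jaw": 0},{"tx": 0,"ty": 0,"tz": -0.09,"twist": 0,"jaw": 0},{"tx": 0,"ty": 0,"tz": -0.115,"twist": 0,"jaw": 0},{"tx": 0,"ty": 0,"tz": -0.115,"twist": 0,"jaw": 0}]}}

```text
clock: 3.15
ee_pos: [0.4818, 0.3284, 0.193]
tcp_rot: [-0.123, 3.138, -0.0]
wrist_force: [0.1, -0.1, -6.8]
finger_gap: 0.0249
```

```bash
python3 -c "
from h import *
go(.5817,.1054,.19,98.5)"
```

```text
t 3.15 pos [0.4818 0.3284 0.193 ] yaw -175.53 F [ 0.1 -0.1 -6.8] gap 0.0249 -> tx ty tz [-0.0822 -0.2301  0.0031] twist 86.0
```

Call:
{"fn": "arm_command", "kwargs": {"steps": [{"tx": -0.082,"ty": -0.23,"tz": 0,"twist": 86,"jaw": 0},{"tx": -0.082,"ty": -0.23,"tz": 0,"twist": 86,"jaw": 0},{"tx": -0.082,"ty": -0.23,"tz": 0,"twist": 86,"jaw": 0},{"tx": -0.082,"ty": -0.23,"tz": 0,"twist": 86,"jaw": 0},{"tx": -0.082,"ty": -0.23,"tz": 0,"twist": 86,"jaw": 0},{"tx": -0.082,"ty": -0.23,"tz": 0,"twist": 86,"jaw": 0},{"tx": -0.082,"ty": -0.23,"tz": 0,"twist": 86,"jaw": 0},{"tx": -0.082,"ty": -0.23,"tz": 0,"twist": 86,"jaw": 0}]}}

```text
clock: 4.15
ee_pos: [0.5805, 0.1054, 0.1904]
tcp_rot: [-2.056, -2.372, 0.004]
wrist_force: [0.1, 0.1, -5.9]
finger_gap: 0.0245
```

Call:
{"fn": "arm_command", "kwargs": {"steps": [{"tx": 0,"ty": 0,"tz": 0,"twist": 0,"jaw": 0},{"tx": 0,"ty": 0,"tz": 0,"twist": 0,"jaw": 0}]}}

```text
clock: 4.4
ee_pos: [0.58, 0.1055, 0.1888]
tcp_rot: [-2.05, -2.374, 0.007]
wrist_force: [1.3, -0.3, -5.3]
finger_gap: 0.0248
```

```bash
python3 -c "
from h import *
go(.5817,.1054,.122,98.5)
im=snap('wrist','w2.png')
snap('scene','s2.png');c=cv2.imread('pics/s2.png')
a=cv2.resize(c[180:380,180:400],None,fx=2,fy=2);b=cv2.imread('pics/w2.png')
"
```

```text
t 4.4 pos [0.58   0.1055 0.1888] yaw 98.36 F [ 1.3 -0.3 -5.3] gap 0.0248 -> tx ty tz [-0.0004  0.0022  0.0668] twist -0.1
```

View pics/w2.png

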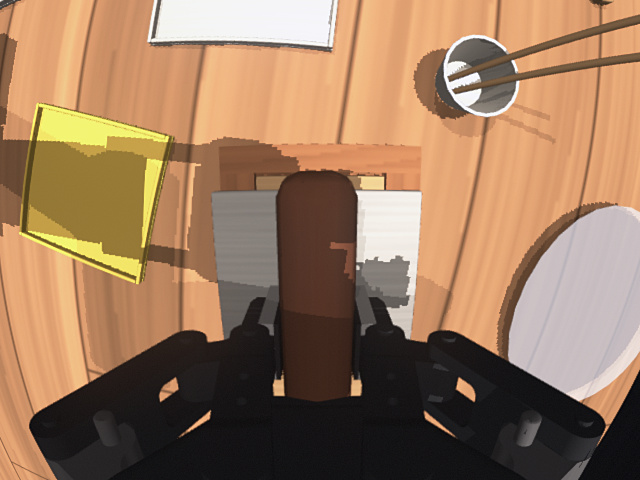

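The roller is held straight above the board end, and the facing's end edge shows at (256,174) to (384,176). I'll check its centre from this view.

```bash
python3 -c "
from h import *
im=load('w2.png')
for z,pp in((.046,((256,174),(385,175))),(.042,((220,147),(420,147)))):
  a,b=[px2w(im,*q,z,True)[:2] for q in pp];m=(a+b)/2;d=a-b
  print(a,b,m,np.hypot(*d),np.degrees(np.arctan2(d[1],d[0]))+90)
  for L in(.144,.168):print(m-L*np.array([np.cos(np.radians(98.5)),np.sin(np.radians(98.5))]))
"
```

```text
[0.52605018 0.14179112] [0.62520287 0.15578189] [0.57562652 0.14878651] 0.10013489948199639 -81.96839975355127
[0.59691108 0.00636822]
[ 0.6004585  -0.01736816]
[0.49370379 0.15935168] [0.65021029 0.18265086] [0.57195704 0.17100127] 0.15823126982384364 -81.53254411949868
[0.5932416  0.02858298]
[0.59678902 0.0048466 ]
```

Call:
{"fn": "arm_command", "kwargs": {"steps": [{"tx": 0,"ty": 0.0025,"tz": 0.04,"twist": 0,"jaw": 0},{"tx": 0,"ty": 0.0025,"tz": 0.055,"twist": 0,"jaw": 0},{"tx": 0,"ty": 0.0025,"tz": 0.064,"twist": 0,"jaw": 0},{"tx": 0,"ty": 0.0025,"tz": 0.066,"twist": 0,"jaw": 0},{"tx": 0,"ty": 0.0025,"tz": 0.066,"twist": 0,"jaw": 0}]}}

```text
clock: 5.12
ee_pos: [0.5829, 0.1058, 0.1245]
tcp_rot: [-2.053, -2.375, 0.003]
wrist_force: [0.6, -0.7, -5.9]
finger_gap: 0.025
```

Call:
{"fn": "arm_command", "kwargs": {"steps": [{"tx": 0,"ty": 0,"tz": 0.001,"twist": 0,"jaw": 0},{"tx": 0,"ty": 0,"tz": 0.002,"twist": 0,"jaw": 0},{"tx": 0,"ty": 0,"tz": 0.003,"twist": 0,"jaw": 0},{"tx": 0,"ty": 0,"tz": 0.003,"twist": 0,"jaw": 0}]}}

```text
clock: 5.62
ee_pos: [0.5828, 0.1058, 0.1215]
tcp_rot: [-2.053, -2.374, 0.003]
wrist_force: [-0.1, 0.1, -5.6]
finger_gap: 0.0252
```

Call:
{"fn": "arm_command", "kwargs": {"steps": [{"tx": 0,"ty": 0,"tz": 0.001,"twist": 0,"jaw": 0},{"tx": 0,"ty": 0,"tz": 0.002,"twist": 0,"jaw": 0},{"tx": 0,"ty": 0,"tz": 0.002,"twist": 0,"jaw": 0}]}}

```text
clock: 6.0
ee_pos: [0.5828, 0.1058, 0.1194]
tcp_rot: [-2.053, -2.374, 0.004]
wrist_force: [-0.3, 0.1, -6.6]
finger_gap: 0.0251
```

Call:
{"fn": "arm_command", "kwargs": {"steps": [{"tx": 0,"ty": 0,"tz": 0.001,"twist": 0,"jaw": 0},{"tx": 0,"ty": 0,"tz": 0.002,"twist": 0,"jaw": 0},{"tx": 0,"ty": 0,"tz": 0.002,"twist": 0,"jaw": 0}]}}

```text
clock: 6.38
ee_pos: [0.5828, 0.1059, 0.1184]
tcp_rot: [-2.053, -2.375, 0.003]
wrist_force: [-3.7, 0.7, 5.6]
finger_gap: 0.0251
```

Call:
{"fn": "arm_command", "kwargs": {"steps": [{"tx": 0,"ty": 0,"tz": 0.001,"twist": 0,"jaw": 0},{"tx": 0,"ty": 0,"tz": 0.001,"twist": 0,"jaw": 0},{"tx": 0,"ty": 0,"tz": 0.001,"twist": 0,"jaw": 0}]}}

```text
clock: 6.75
ee_pos: [0.5828, 0.106, 0.1183]
tcp_rot: [-2.053, -2.376, 0.002]
wrist_force: [-4.2, 0.5, 5.9]
finger_gap: 0.0249
```

Call:
{"fn": "arm_command", "kwargs": {"steps": [{"tx": 0,"ty": 0,"tz": 0.0015,"twist": 0,"jaw": 0},{"tx": 0,"ty": 0,"tz": 0.002,"twist": 0,"jaw": 0},{"tx": 0,"ty": 0,"tz": 0.002,"twist": 0,"jaw": 0},{"tx": 0,"ty": 0,"tz": 0.002,"twist": 0,"jaw": 0}]}}

```text
clock: 7.25
ee_pos: [0.5827, 0.1062, 0.1176]
tcp_rot: [-2.054, -2.376, 0.001]
wrist_force: [-5.6, -0.3, 9.1]
finger_gap: 0.0245
```

Call:
{"fn": "arm_command", "kwargs": {"steps": [{"tx": 0,"ty": 0,"tz": 0.0015,"twist": 0,"jaw": 0},{"tx": 0,"ty": 0,"tz": 0.002,"twist": 0,"jaw": 0},{"tx": 0,"ty": 0,"tz": 0.002,"twist": 0,"jaw": 0},{"tx": 0,"ty": 0,"tz": 0.002,"twist": 0,"jaw": 0}]}}

```text
clock: 7.75
ee_pos: [0.5827, 0.1063, 0.1168]
tcp_rot: [-2.054, -2.377, -0.0]
wrist_force: [-5.0, -0.4, 8.4]
finger_gap: 0.0248
```

Call:
{"fn": "arm_command", "kwargs": {"steps": [{"tx": 0,"ty": 0,"tz": 0.0015,"twist": 0,"jaw": 0},{"tx": 0,"ty": 0,"tz": 0.0025,"twist": 0,"jaw": 0},{"tx": 0,"ty": 0,"tz": 0.0025,"twist": 0,"jaw": 0},{"tx": 0,"ty": 0,"tz": 0.0025,"twist": 0,"jaw": 0}]}}

```text
clock: 8.25
ee_pos: [0.5826, 0.1066, 0.1156]
tcp_rot: [2.053, 2.377, 0.002]
wrist_force: [-5.1, 1.7, 8.2]
finger_gap: 0.0248
```

Call:
{"fn": "arm_command", "kwargs": {"steps": [{"tx": 0,"ty": 0,"tz": 0.0015,"twist": 0,"jaw": 0},{"tx": 0,"ty": 0,"tz": 0.002,"twist": 0,"jaw": 0},{"tx": 0,"ty": 0,"tz": 0.002,"twist": 0,"jaw": 0},{"tx": 0,"ty": 0,"tz": 0.002,"twist": 0,"jaw": 0}]}}

```text
clock: 8.75
ee_pos: [0.5825, 0.1068, 0.1153]
tcp_rot: [2.053, 2.377, 0.003]
wrist_force: [-6.0, 0.5, 12.3]
finger_gap: 0.0247
```

Call:
{"fn": "arm_command", "kwargs": {"steps": [{"tx": -0.003,"ty": 0.0,"tz": 0.002,"twist": 0,"jaw": 0},{"tx": -0.006,"ty": 0.0,"tz": 0.002,"twist": 0,"jaw": 0},{"tx": -0.009,"ty": 0.0,"tz": 0.002,"twist": 0,"jaw": 0},{"tx": -0.012,"ty": 0.0,"tz": 0.002,"twist": 0,"jaw": 0},{"tx": -0.015,"ty": 0.0,"tz": 0.002,"twist": 0,"jaw": 0},{"tx": -0.018,"ty": 0.0,"tz": 0.002,"twist": 0,"jaw": 0},{"tx": -0.021,"ty": 0.0,"tz": 0.002,"twist": 0,"jaw": 0},{"tx": -0.024,"ty": 0.0,"tz": 0.002,"twist": 0,"jaw": 0}]}}

```text
clock: 9.75
ee_pos: [0.5861, 0.0829, 0.1153]
tcp_rot: [2.051, 2.376, 0.004]
wrist_force: [-6.2, -0.8, 13.2]
finger_gap: 0.0249
```

```bash
cat >> h.py <<'E'
C=np.array([.597,.006]);A=np.radians(98.3);U=np.array([np.cos(A),np.sin(A)]);V=np.array([-U[1],U[0]])
def brd():
    s=env.state();d=s['ee_pos'][:2]-C;M=R.from_rotvec(s['tcp_rot']).as_matrix()
    print('board x,y',(d@U).round(4),(d@V).round(4),'z',s['ee_pos'][2].round(4),'yaw',np.degrees(np.arctan2(M[1,0],M[0,0])).round(2),'toolz',M[:,2].round(4),'F',s['wrist_force'].round(1),'T',s['ft_torque'].round(2))
E
python3 -c "
from h import *
brd()"
```

```text
board x,y 0.0777 -0.0003 z 0.1153 yaw 98.38 toolz [ 3.9e-03  4.0e-04 -1.0e+00] F [-6.2 -0.8 13.2] T [-0.03  1.46 -0.05]
```

Call:
{"fn": "arm_command", "kwargs": {"steps": [{"tx": -0.0035,"ty": 0.0,"tz": 0.0025,"twist": 0,"jaw": 0},{"tx": -0.007,"ty": 0.0,"tz": 0.0025,"twist": 0,"jaw": 0},{"tx": -0.0105,"ty": 0.0,"tz": 0.0025,"twist": 0,"jaw": 0},{"tx": -0.014,"ty": 0.0,"tz": 0.0025,"twist": 0,"jaw": 0},{"tx": -0.0175,"ty": 0.0,"tz": 0.0025,"twist": 0,"jaw": 0},{"tx": -0.021,"ty": 0.0,"tz": 0.0025,"twist": 0,"jaw": 0},{"tx": -0.0245,"ty": 0.0,"tz": 0.0025,"twist": 0,"jaw": 0},{"tx": -0.028,"ty": 0.0,"tz": 0.0025,"twist": 0,"jaw": 0}]}}

```text
clock: 10.75
ee_pos: [0.5904, 0.0551, 0.1153]
tcp_rot: [2.05, 2.374, 0.006]
wrist_force: [-6.7, -0.3, 17.0]
finger_gap: 0.0249
```

Call:
{"fn": "arm_command", "kwargs": {"steps": [{"tx": -0.0035,"ty": 0.0,"tz": 0.0025,"twist": 0,"jaw": 0},{"tx": -0.007,"ty": 0.0,"tz": 0.0025,"twist": 0,"jaw": 0},{"tx": -0.0105,"ty": 0.0,"tz": 0.0025,"twist": 0,"jaw": 0},{"tx": -0.014,"ty": 0.0,"tz": 0.0025,"twist": 0,"jaw": 0},{"tx": -0.0175,"ty": 0.0,"tz": 0.0025,"twist": 0,"jaw": 0},{"tx": -0.021,"ty": 0.0,"tz": 0.0025,"twist": 0,"jaw": 0},{"tx": -0.0245,"ty": 0.0,"tz": 0.0025,"twist": 0,"jaw": 0},{"tx": -0.028,"ty": 0.0,"tz": 0.0025,"twist": 0,"jaw": 0}]}}

```text
clock: 11.75
ee_pos: [0.5946, 0.0272, 0.1153]
tcp_rot: [2.048, 2.373, 0.007]
wrist_force: [-6.8, -0.6, 15.9]
finger_gap: 0.025
```

```bash
python3 -c "
from h import *
brd()"
```

```text
board x,y 0.0213 -0.0007 z 0.1153 yaw 98.42 toolz [ 0.008 -0.001 -1.   ] F [-6.8 -0.6 15.9] T [0.03 1.87 0.06]
```

Call:
{"fn": "arm_command", "kwargs": {"steps": [{"tx": -0.0045,"ty": -0.0005,"tz": 0.0025,"twist": 0,"jaw": 0},{"tx": -0.009,"ty": -0.0005,"tz": 0.0025,"twist": 0,"jaw": 0},{"tx": -0.0135,"ty": -0.0005,"tz": 0.0025,"twist": 0,"jaw": 0},{"tx": -0.018,"ty": -0.0005,"tz": 0.0025,"twist": 0,"jaw": 0},{"tx": -0.0225,"ty": -0.0005,"tz": 0.0025,"twist": 0,"jaw": 0},{"tx": -0.027,"ty": -0.0005,"tz": 0.0025,"twist": 0,"jaw": 0},{"tx": -0.0315,"ty": -0.0005,"tz": 0.0025,"twist": 0,"jaw": 0},{"tx": -0.036,"ty": -0.0005,"tz": 0.0025,"twist": 0,"jaw": 0}]}}

```text
clock: 12.75
ee_pos: [0.5999, -0.0087, 0.1153]
tcp_rot: [2.046, 2.371, 0.009]
wrist_force: [-5.0, 0.2, 15.7]
finger_gap: 0.0252
```

Call:
{"fn": "arm_command", "kwargs": {"steps": [{"tx": -0.0045,"ty": -0.0005,"tz": 0.0025,"twist": 0,"jaw": 0},{"tx": -0.009,"ty": -0.0005,"tz": 0.0025,"twist": 0,"jaw": 0},{"tx": -0.0135,"ty": -0.0005,"tz": 0.0025,"twist": 0,"jaw": 0},{"tx": -0.018,"ty": -0.0005,"tz": 0.0025,"twist": 0,"jaw": 0},{"tx": -0.0225,"ty": -0.0005,"tz": 0.0025,"twist": 0,"jaw": 0},{"tx": -0.027,"ty": -0.0005,"tz": 0.0025,"twist": 0,"jaw": 0},{"tx": -0.0315,"ty": -0.0005,"tz": 0.0025,"twist": 0,"jaw": 0},{"tx": -0.036,"ty": -0.0005,"tz": 0.0025,"twist": 0,"jaw": 0}]}}

```text
clock: 13.75
ee_pos: [0.6052, -0.0448, 0.1153]
tcp_rot: [2.044, 2.369, 0.01]
wrist_force: [-3.5, 0.3, 15.0]
finger_gap: 0.0249
```

```bash
python3 -c "
from h import *
brd()"
```

```text
board x,y -0.0514 -0.0008 z 0.1153 yaw 98.42 toolz [ 0.0136 -0.0029 -0.9999] F [-3.5  0.3 15. ] T [ 0.13  1.41 -0.11]
```

Call:
{"fn": "arm_command", "kwargs": {"steps": [{"tx": -0.0045,"ty": -0.001,"tz": 0.0025,"twist": 0,"jaw": 0},{"tx": -0.009,"ty": -0.001,"tz": 0.0025,"twist": 0,"jaw": 0},{"tx": -0.0135,"ty": -0.001,"tz": 0.0025,"twist": 0,"jaw": 0},{"tx": -0.018,"ty": -0.001,"tz": 0.0025,"twist": 0,"jaw": 0},{"tx": -0.0225,"ty": -0.001,"tz": 0.0025,"twist": 0,"jaw": 0},{"tx": -0.027,"ty": -0.001,"tz": 0.0025,"twist": 0,"jaw": 0},{"tx": -0.0315,"ty": -0.001,"tz": 0.0025,"twist": 0,"jaw": 0},{"tx": -0.036,"ty": -0.001,"tz": 0.0025,"twist": 0,"jaw": 0}]}}

```text
clock: 14.75
ee_pos: [0.6104, -0.081, 0.1154]
tcp_rot: [2.042, 2.366, 0.013]
wrist_force: [-3.2, 0.5, 13.5]
finger_gap: 0.0248
```

Call:
{"fn": "arm_command", "kwargs": {"steps": [{"tx": -0.0045,"ty": -0.001,"tz": 0.0025,"twist": 0,"jaw": 0},{"tx": -0.009,"ty": -0.001,"tz": 0.0025,"twist": 0,"jaw": 0},{"tx": -0.0135,"ty": -0.001,"tz": 0.0025,"twist": 0,"jaw": 0},{"tx": -0.018,"ty": -0.001,"tz": 0.0025,"twist": 0,"jaw": 0},{"tx": -0.02,"ty": -0.001,"tz": 0.0025,"twist": 0,"jaw": 0},{"tx": -0.02,"ty": -0.001,"tz": 0.0025,"twist": 0,"jaw": 0},{"tx": -0.02,"ty": -0.001,"tz": 0.0025,"twist": 0,"jaw": 0}]}}

```text
clock: 15.62
ee_pos: [0.6132, -0.1016, 0.1155]
tcp_rot: [2.04, 2.363, 0.014]
wrist_force: [-3.6, -0.3, 14.0]
finger_gap: 0.0247
```

```bash
python3 -c "
from h import *
brd()"
```

```text
board x,y -0.1089 -0.0005 z 0.1155 yaw 98.39 toolz [ 0.0211 -0.0064 -0.9998] F [-3.6 -0.3 14. ] T [ 0.02  1.14 -0.09]
```

Call:
{"fn": "arm_command", "kwargs": {"steps": [{"tx": 0,"ty": 0,"tz": -0.02,"twist": 0,"jaw": 0},{"tx": 0,"ty": 0,"tz": -0.06,"twist": 0,"jaw": 0},{"tx": 0,"ty": 0,"tz": -0.08,"twist": 0,"jaw": 0},{"tx": 0,"ty": 0,"tz": -0.08,"twist": 0,"jaw": 0}]}}

```text
clock: 16.12
ee_pos: [0.612, -0.1013, 0.1962]
tcp_rot: [2.038, 2.361, 0.015]
wrist_force: [0.5, 0.4, -6.3]
finger_gap: 0.0246
```

```bash
python3 -c "
from h import *
brd();go(.4826,.3296,.19,184.5)"
```

```text
board x,y -0.1083 0.0006 z 0.1962 yaw 98.39 toolz [ 0.0235 -0.0072 -0.9997] F [ 0.5  0.4 -6.3] T [ 0.01  0.01 -0.  ]
t 16.125 pos [ 0.612  -0.1013  0.1962] yaw 98.39 F [ 0.5  0.4 -6.3] gap 0.0246 -> tx ty tz [ 4.452e-01 -6.510e-02  1.000e-04] twist -86.1
```

Call:
{"fn": "arm_command", "kwargs": {"steps": [{"tx": 0.445,"ty": -0.065,"tz": 0,"twist": -86,"jaw": 0},{"tx": 0.445,"ty": -0.065,"tz": 0,"twist": -86,"jaw": 0},{"tx": 0.445,"ty": -0.065,"tz": 0,"twist": -86,"jaw": 0},{"tx": 0.445,"ty": -0.065,"tz": 0,"twist": -86,"jaw": 0},{"tx": 0.445,"ty": -0.065,"tz": 0,"twist": -86,"jaw": 0},{"tx": 0.445,"ty": -0.065,"tz": 0,"twist": -86,"jaw": 0},{"tx": 0.445,"ty": -0.065,"tz": 0,"twist": -86,"jaw": 0},{"tx": 0.445,"ty": -0.065,"tz": 0,"twist": -86,"jaw": 0}]}}

```text
clock: 17.12
ee_pos: [0.4805, 0.3326, 0.1879]
tcp_rot: [-0.135, 3.119, -0.013]
wrist_force: [0.8, 0.7, -6.1]
finger_gap: 0.0249
```

```bash
python3 -c "
from h import *
go(.4826,.3296,.19,184.5)
snap('scene','s3.png');snap('side','d3.png');c=cv2.imread('pics/s3.png');d=cv2.imread('pics/d3.png')
a=cv2.resize(c[190:370,190:370],(600,600),interpolation=cv2.INTER_CUBIC)
cv2.imwrite('pics/c3.png',a)
cv2.imwrite('pics/c4.png',cv2.resize(d[180:380,290:450],(640,800),interpolation=cv2.INTER_CUBIC)[:600])
"
```

```text
t 17.125 pos [0.4805 0.3326 0.1879] yaw -175.04 F [ 0.8  0.7 -6.1] gap 0.0249 -> tx ty tz [-0.0019 -0.0032 -0.002 ] twist 0.5
```

View pics/c3.png

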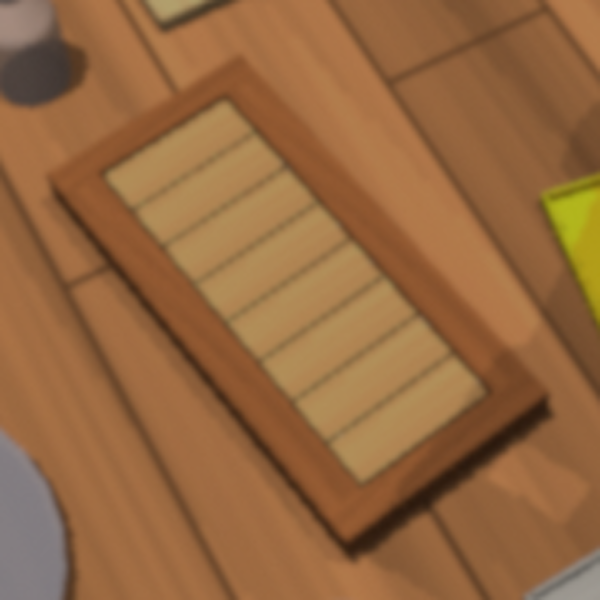

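View pics/c4.png

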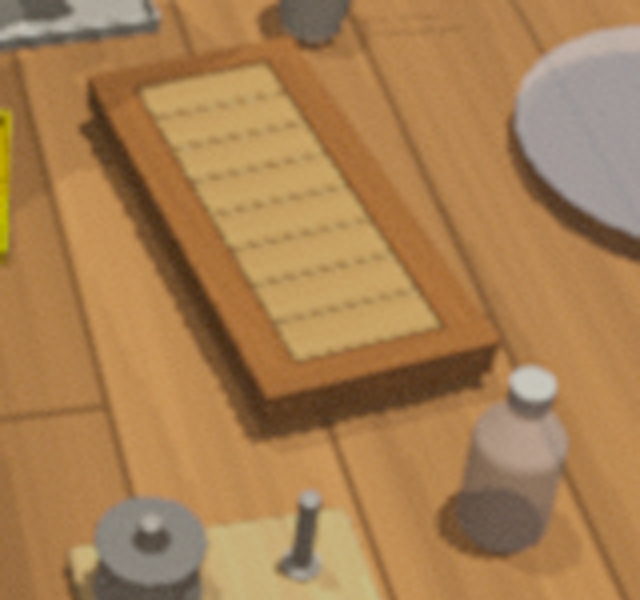

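Both views show the facing flat, with even joint lines and no steps from (165,150) to (425,440) in the scene crop. The roller height also stayed at flush level throughout (z 0.1153 to 0.1155). Now the roller goes back.

Call:
{"fn": "arm_command", "kwargs": {"steps": [{"tx": -0.002,"ty": -0.003,"tz": 0.03,"twist": 0,"jaw": 0},{"tx": -0.002,"ty": -0.003,"tz": 0.07,"twist": 0,"jaw": 0},{"tx": -0.002,"ty": -0.003,"tz": 0.095,"twist": 0,"jaw": 0},{"tx": -0.002,"ty": -0.003,"tz": 0.102,"twist": 0,"jaw": 0},{"tx": -0.002,"ty": -0.003,"tz": 0.106,"twist": 0,"jaw": 0},{"tx": -0.002,"ty": -0.003,"tz": 0.106,"twist": 0,"jaw": 0}]}}

```text
clock: 17.98
ee_pos: [0.4864, 0.3269, 0.0829]
tcp_rot: [-0.123, 3.118, -0.013]
wrist_force: [-0.2, -1.0, -6.3]
finger_gap: 0.0248
```

```bash
python3 -c "
from h import *
go(.4826,.3296,.0774,184.5)"
```

```text
t 17.975 pos [0.4864 0.3269 0.0829] yaw -175.49 F [-0.2 -1.  -6.3] gap 0.0248 -> tx ty tz [0.0037 0.003  0.0054] twist 0.0
```

Call:
{"fn": "arm_command", "kwargs": {"steps": [{"tx": 0.004,"ty": 0.003,"tz": 0.002,"twist": 0,"jaw": 0},{"tx": 0.004,"ty": 0.003,"tz": 0.004,"twist": 0,"jaw": 0},{"tx": 0.004,"ty": 0.003,"tz": 0.0055,"twist": 0,"jaw": 0},{"tx": 0.004,"ty": 0.003,"tz": 0.0055,"twist": 0,"jaw": 0}]}}

```text
clock: 18.48
ee_pos: [0.4829, 0.3297, 0.0781]
tcp_rot: [-0.122, 3.116, -0.012]
wrist_force: [0.0, -0.2, 1.2]
finger_gap: 0.025
```

Call:
{"fn": "arm_command", "kwargs": {"steps": [{"tx": 0,"ty": 0,"tz": 0,"twist": 0,"jaw": 0.45},{"tx": 0,"ty": 0,"tz": 0,"twist": 0,"jaw": 1},{"tx": 0,"ty": 0,"tz": 0,"twist": 0,"jaw": 1},{"tx": 0,"ty": 0,"tz": 0,"twist": 0,"jaw": 1},{"tx": 0,"ty": 0,"tz": 0,"twist": 0,"jaw": 1},{"tx": 0,"ty": 0,"tz": 0,"twist": 0,"jaw": 1}]}}

```text
clock: 19.23
ee_pos: [0.4829, 0.3297, 0.0781]
tcp_rot: [-0.122, 3.116, -0.012]
wrist_force: [0.1, 1.0, 0.9]
finger_gap: 0.0858
```

Call:
{"fn": "arm_command", "kwargs": {"steps": [{"tx": 0,"ty": 0,"tz": -0.04,"twist": 0,"jaw": 1},{"tx": 0,"ty": 0,"tz": -0.1,"twist": 0,"jaw": 1},{"tx": 0,"ty": 0,"tz": -0.14,"twist": 0,"jaw": 1},{"tx": 0,"ty": 0,"tz": -0.14,"twist": 0,"jaw": 1}]}}

```text
clock: 19.73
ee_pos: [0.4804, 0.3312, 0.2213]
tcp_rot: [-0.122, 3.11, -0.009]
wrist_force: [-0.4, 0.5, -0.4]
finger_gap: 0.0852
```

```bash
python3 -c "
from h import *
go(.447,-.2844,.23,90)
im=snap('wrist','w4.png')
s=snap('scene','s4.png')['color'][:,:,::-1]
w=cv2.resize(im['color'][:,:,::-1],(480,360));a=cv2.resize(s[100:220,180:320],(320,274),interpolation=cv2.INTER_CUBIC);b=cv2.resize(s[310:450,330:480],(320,299),interpolation=cv2.INTER_CUBIC)
c=np.zeros((580,800,3),np.uint8);c[:360,:480]=w;c[:274,480:]=a;c[280:579,480:]=b;cv2.imwrite('pics/m4.png',c)"
```

```text
t 19.725 pos [0.4804 0.3312 0.2213] yaw -175.49 F [-0.4  0.5 -0.4] gap 0.0852 -> tx ty tz [ 0.0815 -0.6112 -0.007 ] twist 94.5
```

View pics/m4.png

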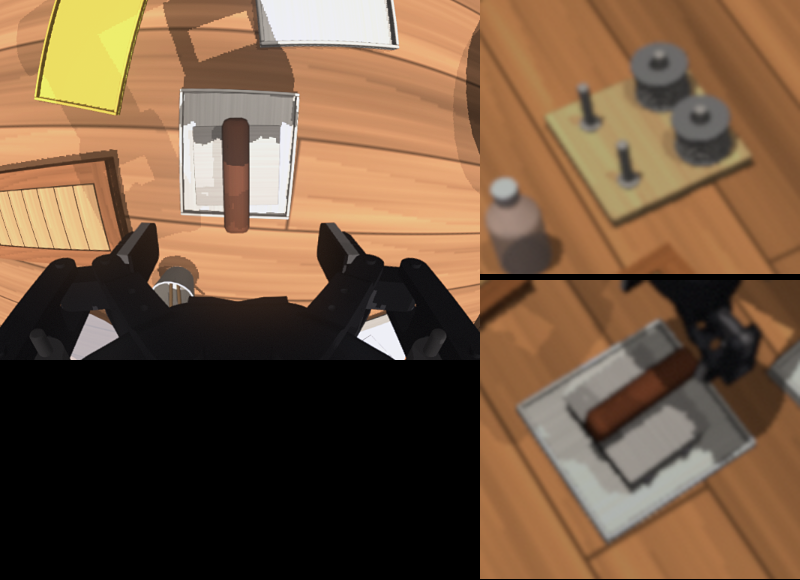

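Roller stands upright and central in the tray, and both spools are still on their spindles. Heading for the rack.

Call:
{"fn": "arm_command", "kwargs": {"steps": [{"tx": 0.04,"ty": -0.31,"tz": -0.005,"twist": 60,"jaw": 1},{"tx": 0.04,"ty": -0.31,"tz": -0.005,"twist": 60,"jaw": 1},{"tx": 0.04,"ty": -0.31,"tz": -0.005,"twist": 60,"jaw": 1},{"tx": 0.04,"ty": -0.31,"tz": -0.005,"twist": 60,"jaw": 1},{"tx": 0.04,"ty": -0.31,"tz": -0.005,"twist": 60,"jaw": 1},{"tx": 0.082,"ty": -0.611,"tz": -0.005,"twist": 94.5,"jaw": 1},{"tx": 0.082,"ty": -0.611,"tz": -0.005,"twist": 94.5,"jaw": 1},{"tx": 0.082,"ty": -0.611,"tz": -0.005,"twist": 94.5,"jaw": 1}]}}

```text
clock: 20.82
ee_pos: [0.4514, -0.1703, 0.2242]
tcp_rot: [2.044, 2.359, 0.015]
wrist_force: [0.7, 0.1, 0.2]
finger_gap: 0.0857
```

```bash
python3 -c "
from h import *
go(.447,-.2844,.23,91.5)"
```

```text
t 20.825 pos [ 0.4514 -0.1703  0.2242] yaw 98.18 F [0.7 0.1 0.2] gap 0.0857 -> tx ty tz [-0.1124 -0.0205 -0.0052] twist 6.7
```

Call:
{"fn": "arm_command", "kwargs": {"steps": [{"tx": -0.112,"ty": -0.02,"tz": -0.005,"twist": 7,"jaw": 1},{"tx": -0.112,"ty": -0.02,"tz": -0.005,"twist": 7,"jaw": 1},{"tx": -0.112,"ty": -0.02,"tz": -0.005,"twist": 7,"jaw": 1},{"tx": -0.112,"ty": -0.02,"tz": -0.005,"twist": 7,"jaw": 1}]}}

```text
clock: 21.32
ee_pos: [0.4471, -0.2833, 0.2285]
tcp_rot: [2.187, 2.232, 0.017]
wrist_force: [-0.1, -0.5, 0.0]
finger_gap: 0.0856
```

```bash
python3 -c "
from h import *
go(.447,-.2844,.036,91.5)
im=snap('wrist','w5.png')
print(w2px(im,[.447,-.2844,.064],True))
"
```

```text
t 21.325 pos [ 0.4471 -0.2833  0.2285] yaw 91.17 F [-0.1 -0.5  0. ] gap 0.0856 -> tx ty tz [-0.0004 -0.0038  0.1925] twist -0.3
(np.float64(312.8125826837026), np.float64(223.45587018238558))
```

View pics/w5.png

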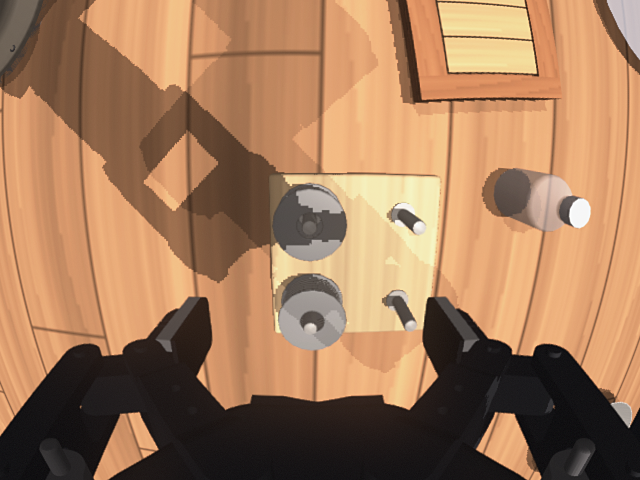

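The wrist view shows the near spool's top flange centred at about (310,222) and the other at about (312,317), with the bottle at (550,205), well clear.

```bash
python3 -c "
from h import *
im=load('w5.png')
a=px2w(im,310,222,.064,True);b=px2w(im,312,317,.064,True);print(a,b,px2w(im,310,229,.078,True),px2w(im,310,326,.078,True))
go(a[0],a[1],.036,91.5)
M=R.from_rotvec(env.state()['tcp_rot']).as_matrix();print(M.round(4))
"
```

```text
[ 0.44459593 -0.2831756   0.064     ] [ 0.44777981 -0.37234554  0.064     ] [ 0.44462024 -0.28596376  0.078     ] [ 0.44592598 -0.37433159  0.078     ]
t 21.375 pos [ 0.4473 -0.2829  0.229 ] yaw 91.22 F [-0.1 -0.5  0.8] gap 0.0855 -> tx ty tz [ 0.0006 -0.0065  0.1929] twist -0.3
[[-0.0214  0.9996  0.0198]
 [ 0.9998  0.0215 -0.0041]
 [-0.0045  0.0198 -0.9998]]
```

Call:
{"fn": "arm_command", "kwargs": {"steps": [{"tx": 0.0005,"ty": -0.006,"tz": 0.06,"twist": 0,"jaw": 1},{"tx": 0.0005,"ty": -0.006,"tz": 0.12,"twist": 0,"jaw": 1},{"tx": 0.0005,"ty": -0.006,"tz": 0.16,"twist": 0,"jaw": 1},{"tx": 0.0005,"ty": -0.006,"tz": 0.185,"twist": 0,"jaw": 1},{"tx": 0.0005,"ty": -0.006,"tz": 0.197,"twist": 0,"jaw": 1},{"tx": 0.0005,"ty": -0.006,"tz": 0.197,"twist": 0,"jaw": 1}]}}

```text
clock: 22.12
ee_pos: [0.4453, -0.2826, 0.0319]
tcp_rot: [2.185, 2.235, 0.017]
wrist_force: [-0.1, 0.2, -0.1]
finger_gap: 0.0856
```

Call:
{"fn": "arm_command", "kwargs": {"steps": [{"tx": 0,"ty": 0,"tz": 0,"twist": 0,"jaw": 0},{"tx": 0,"ty": 0,"tz": 0,"twist": 0,"jaw": 0},{"tx": 0,"ty": 0,"tz": 0,"twist": 0,"jaw": 0},{"tx": 0,"ty": 0,"tz": 0,"twist": 0,"jaw": 0},{"tx": 0,"ty": 0,"tz": 0,"twist": 0,"jaw": 0}], "force": 60}}

```text
clock: 22.75
ee_pos: [0.4454, -0.2826, 0.0336]
tcp_rot: [2.183, 2.234, 0.017]
wrist_force: [-3.6, 2.5, 10.6]
finger_gap: 0.0632
```

Call:
{"fn": "arm_command", "kwargs": {"steps": [{"tx": 0,"ty": 0,"tz": -0.03,"twist": 0,"jaw": 0},{"tx": 0,"ty": 0,"tz": -0.08,"twist": 0,"jaw": 0},{"tx": 0,"ty": 0,"tz": -0.12,"twist": 0,"jaw": 0},{"tx": 0,"ty": 0,"tz": -0.12,"twist": 0,"jaw": 0}]}}

```text
clock: 23.25
ee_pos: [0.4437, -0.2826, 0.1565]
tcp_rot: [2.179, 2.229, 0.017]
wrist_force: [-0.3, 0.1, -4.9]
finger_gap: 0.0631
```

```bash
python3 -c "
from h import *
p=C-.05*U;print(p)
go(*p,.15,91)
go(*(C+.05*U),.15,91)"
```

```text
[ 0.60421781 -0.04347629]
t 23.25 pos [ 0.4437 -0.2826  0.1565] yaw 91.31 F [-0.3  0.1 -4.9] gap 0.0631 -> tx ty tz [0.2355 0.1658 0.0082] twist 0.3
t 23.25 pos [ 0.4437 -0.2826  0.1565] yaw 91.31 F [-0.3  0.1 -4.9] gap 0.0631 -> tx ty tz [0.3347 0.1536 0.0069] twist 0.3
```

```bash
python3 -c "
from h import *
go(*(C+.04*U),.157,98.3)"
```

```text
t 23.25 pos [ 0.4437 -0.2826  0.1565] yaw 91.31 F [-0.3  0.1 -4.9] gap 0.0631 -> tx ty tz [3.248e-01 1.550e-01 1.000e-04] twist -7.0
```

Call:
{"fn": "arm_command", "kwargs": {"steps": [{"tx": 0.325,"ty": 0.154,"tz": 0.0,"twist": -7,"jaw": 0},{"tx": 0.325,"ty": 0.154,"tz": 0.0,"twist": -7,"jaw": 0},{"tx": 0.325,"ty": 0.154,"tz": 0.0,"twist": -7,"jaw": 0},{"tx": 0.325,"ty": 0.154,"tz": 0.0,"twist": -7,"jaw": 0},{"tx": 0.325,"ty": 0.154,"tz": 0.0,"twist": -7,"jaw": 0},{"tx": 0.325,"ty": 0.154,"tz": 0.0,"twist": -7,"jaw": 0},{"tx": 0.325,"ty": 0.154,"tz": 0.0,"twist": -7,"jaw": 0},{"tx": 0.325,"ty": 0.154,"tz": 0.0,"twist": -7,"jaw": 0}]}}

```text
clock: 24.25
ee_pos: [0.5894, 0.0457, 0.1555]
tcp_rot: [2.039, 2.36, 0.011]
wrist_force: [0.2, -0.6, -4.7]
finger_gap: 0.0631
```

```bash
python3 -c "
from h import *
go(*(C+.04*U),.061,98.3)
im=snap('wrist','w6.png');s=snap('side','d6.png')['color'][:,:,::-1]
w=cv2.resize(im['color'][:,:,::-1],(480,360));b=cv2.resize(s[140:300,300:420],(315,420),interpolation=cv2.INTER_CUBIC)
c=np.zeros((420,800,3),np.uint8);c[:360,:480]=w;c[:,485:]=b;cv2.imwrite('pics/m6.png',c)"
```

```text
t 24.25 pos [0.5894 0.0457 0.1555] yaw 98.32 F [ 0.2 -0.6 -4.7] gap 0.0631 -> tx ty tz [ 0.0008 -0.0001  0.0945] twist 0.0
```

View pics/m6.png

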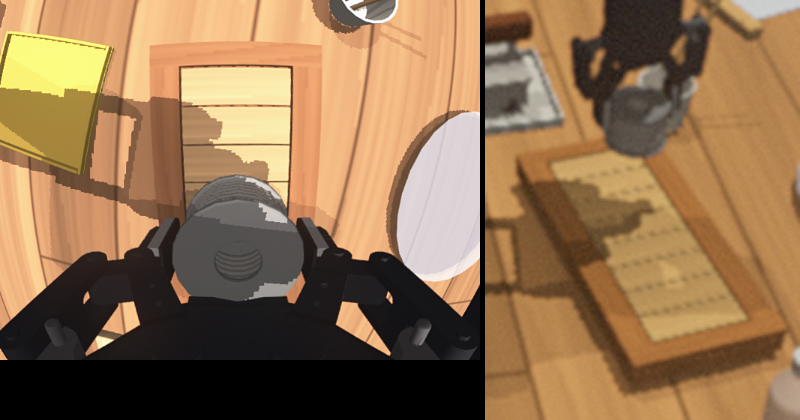

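The spool is held above the facing centreline, maybe pitched slightly in the jaws. It should level itself when it touches down, so I'm lowering slowly.

Call:
{"fn": "arm_command", "kwargs": {"steps": [{"tx": 0.001,"ty": 0,"tz": 0.04,"twist": 0,"jaw": 0},{"tx": 0.001,"ty": 0,"tz": 0.07,"twist": 0,"jaw": 0},{"tx": 0.001,"ty": 0,"tz": 0.085,"twist": 0,"jaw": 0},{"tx": 0.001,"ty": 0,"tz": 0.088,"twist": 0,"jaw": 0},{"tx": 0.001,"ty": 0,"tz": 0.09,"twist": 0,"jaw": 0},{"tx": 0.001,"ty": 0,"tz": 0.09,"twist": 0,"jaw": 0}]}}

```text
clock: 25.1
ee_pos: [0.592, 0.0449, 0.0672]
tcp_rot: [2.04, 2.356, 0.014]
wrist_force: [0.6, 0.1, -5.5]
finger_gap: 0.0632
```

Call:
{"fn": "arm_command", "kwargs": {"steps": [{"tx": 0,"ty": 0,"tz": 0.002,"twist": 0,"jaw": 0},{"tx": 0,"ty": 0,"tz": 0.004,"twist": 0,"jaw": 0},{"tx": 0,"ty": 0,"tz": 0.004,"twist": 0,"jaw": 0}]}}

```text
clock: 25.48
ee_pos: [0.592, 0.0449, 0.0631]
tcp_rot: [2.04, 2.357, 0.014]
wrist_force: [-0.9, 0.2, -4.8]
finger_gap: 0.0631
```

Call:
{"fn": "arm_command", "kwargs": {"steps": [{"tx": 0,"ty": 0,"tz": 0.002,"twist": 0,"jaw": 0},{"tx": 0,"ty": 0,"tz": 0.003,"twist": 0,"jaw": 0},{"tx": 0,"ty": 0,"tz": 0.003,"twist": 0,"jaw": 0}]}}

```text
clock: 25.85
ee_pos: [0.592, 0.0448, 0.0599]
tcp_rot: [2.04, 2.357, 0.014]
wrist_force: [0.2, -0.3, -3.5]
finger_gap: 0.0632
```

Call:
{"fn": "arm_command", "kwargs": {"steps": [{"tx": 0,"ty": 0,"tz": 0.001,"twist": 0,"jaw": 0},{"tx": 0,"ty": 0,"tz": 0.002,"twist": 0,"jaw": 0},{"tx": 0,"ty": 0,"tz": 0.002,"twist": 0,"jaw": 0}]}}

```text
clock: 26.22
ee_pos: [0.5921, 0.0448, 0.058]
tcp_rot: [2.04, 2.357, 0.014]
wrist_force: [-0.3, 0.3, -4.2]
finger_gap: 0.0631
```

Call:
{"fn": "arm_command", "kwargs": {"steps": [{"tx": 0,"ty": 0,"tz": 0.001,"twist": 0,"jaw": 0},{"tx": 0,"ty": 0,"tz": 0.002,"twist": 0,"jaw": 0},{"tx": 0,"ty": 0,"tz": 0.002,"twist": 0,"jaw": 0}]}}

```text
clock: 26.6
ee_pos: [0.5922, 0.0446, 0.0577]
tcp_rot: [2.039, 2.356, 0.014]
wrist_force: [-5.2, -1.3, 11.5]
finger_gap: 0.0629
```

Call:
{"fn": "arm_command", "kwargs": {"steps": [{"tx": 0,"ty": 0,"tz": 0,"twist": 0,"jaw": 0.85},{"tx": 0,"ty": 0,"tz": 0,"twist": 0,"jaw": 1},{"tx": 0,"ty": 0,"tz": 0,"twist": 0,"jaw": 1},{"tx": 0,"ty": 0,"tz": 0,"twist": 0,"jaw": 1}]}}

```text
clock: 27.1
ee_pos: [0.5922, 0.0446, 0.0575]
tcp_rot: [2.039, 2.356, 0.014]
wrist_force: [0.6, 0.7, 0.1]
finger_gap: 0.0858
```

Call:
{"fn": "arm_command", "kwargs": {"steps": [{"tx": 0,"ty": 0,"tz": -0.02,"twist": 0,"jaw": 1},{"tx": 0,"ty": 0,"tz": -0.06,"twist": 0,"jaw": 1},{"tx": 0,"ty": 0,"tz": -0.12,"twist": 0,"jaw": 1},{"tx": 0,"ty": 0,"tz": -0.14,"twist": 0,"jaw": 1},{"tx": 0,"ty": 0,"tz": -0.14,"twist": 0,"jaw": 1}]}}

```text
clock: 27.72
ee_pos: [0.5891, 0.046, 0.1988]
tcp_rot: [2.037, 2.354, 0.017]
wrist_force: [0.5, -0.6, -0.4]
finger_gap: 0.0856
```

```bash
python3 -c "
from h import *
go(.4465,-.3735,.22,91.5)
im=snap('wrist','w7.png');s=snap('scene','s7.png')['color'][:,:,::-1]
w=cv2.resize(im['color'][:,:,::-1],(480,360));b=cv2.resize(s[105:345,195:345],(315,504),interpolation=cv2.INTER_CUBIC)
c=np.zeros((504,800,3),np.uint8);c[:360,:480]=w;c[:,485:]=b;cv2.imwrite('pics/m7.png',c)"
```

```text
t 27.725 pos [0.5891 0.046  0.1988] yaw 98.24 F [ 0.5 -0.6 -0.4] gap 0.0856 -> tx ty tz [-0.395  -0.2008 -0.0209] twist 6.7
```

View pics/m7.png

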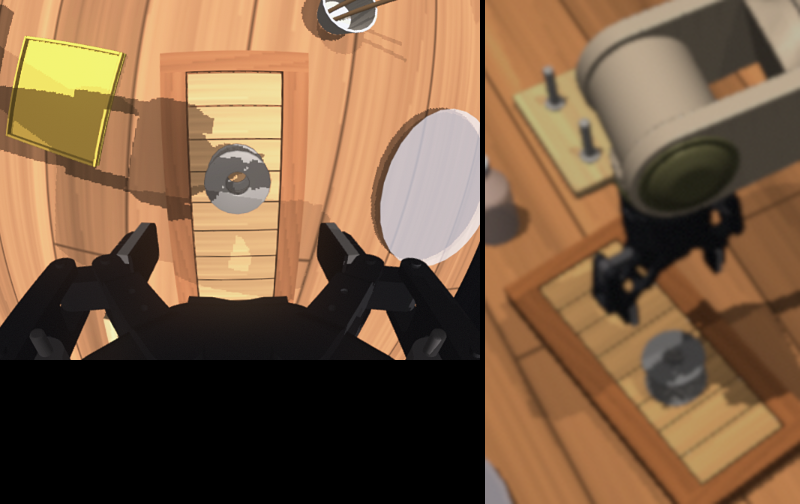

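The first spool stands upright on the facing, its flange at about (237,180) in the wrist panel. On to the second.

Call:
{"fn": "arm_command", "kwargs": {"steps": [{"tx": -0.395,"ty": -0.201,"tz": -0.02,"twist": 7,"jaw": 1},{"tx": -0.395,"ty": -0.201,"tz": -0.02,"twist": 7,"jaw": 1},{"tx": -0.395,"ty": -0.201,"tz": -0.02,"twist": 7,"jaw": 1},{"tx": -0.395,"ty": -0.201,"tz": -0.02,"twist": 7,"jaw": 1},{"tx": -0.395,"ty": -0.201,"tz": -0.02,"twist": 7,"jaw": 1},{"tx": -0.395,"ty": -0.201,"tz": -0.02,"twist": 7,"jaw": 1},{"tx": -0.395,"ty": -0.201,"tz": -0.02,"twist": 7,"jaw": 1},{"tx": -0.395,"ty": -0.201,"tz": -0.02,"twist": 7,"jaw": 1}]}}

```text
clock: 28.82
ee_pos: [0.4436, -0.3766, 0.2148]
tcp_rot: [2.188, 2.225, 0.014]
wrist_force: [0.0, 0.7, -0.7]
finger_gap: 0.0849
```

```bash
python3 -c "
from h import *
im=load('w7.png');p=px2w(im,316,240,.088,True)[:2]-C;print('spool on board',p@U,p@V)
go(.4465,-.3735,.033,91.5)
im=snap('wrist','w8.png')
print(w2px(im,[.4465,-.3735,.064],True))
"
```

```text
spool on board 0.0383030205490894 -0.0004902792491303727
t 28.825 pos [ 0.4436 -0.3766  0.2148] yaw 90.97 F [ 0.   0.7 -0.7] gap 0.0849 -> tx ty tz [ 0.0046 -0.0008  0.1818] twist -0.5
(np.float64(316.44122530548276), np.float64(221.26066032407883))
```

View pics/w8.png

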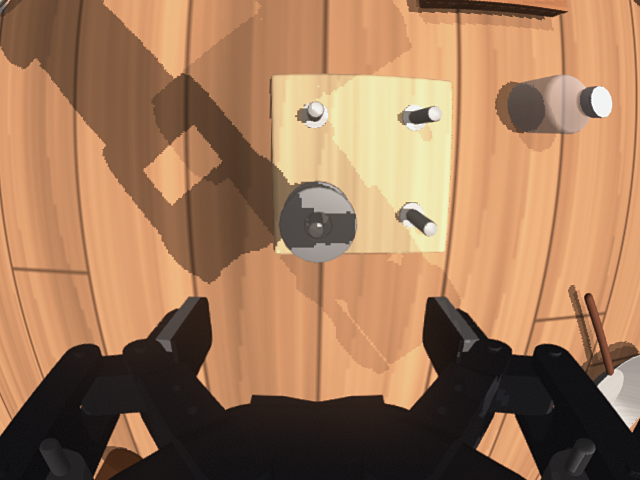

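The second spool's flange is centred at (318,222), within 2 px of the prediction. Descending.

Call:
{"fn": "arm_command", "kwargs": {"steps": [{"tx": 0.0045,"ty": 0,"tz": 0.06,"twist": 0,"jaw": 1},{"tx": 0.0045,"ty": 0,"tz": 0.12,"twist": 0,"jaw": 1},{"tx": 0.0045,"ty": 0,"tz": 0.155,"twist": 0,"jaw": 1},{"tx": 0.0045,"ty": 0,"tz": 0.175,"twist": 0,"jaw": 1},{"tx": 0.0045,"ty": 0,"tz": 0.182,"twist": 0,"jaw": 1},{"tx": 0.0045,"ty": 0,"tz": 0.182,"twist": 0,"jaw": 1}]}}

```text
clock: 29.62
ee_pos: [0.4482, -0.3714, 0.0329]
tcp_rot: [2.186, 2.229, 0.015]
wrist_force: [0.2, -0.1, 0.8]
finger_gap: 0.0855
```

Call:
{"fn": "arm_command", "kwargs": {"steps": [{"tx": 0,"ty": 0,"tz": 0,"twist": 0,"jaw": 0},{"tx": 0,"ty": 0,"tz": 0,"twist": 0,"jaw": 0},{"tx": 0,"ty": 0,"tz": 0,"twist": 0,"jaw": 0},{"tx": 0,"ty": 0,"tz": 0,"twist": 0,"jaw": 0},{"tx": 0,"ty": 0,"tz": 0,"twist": 0,"jaw": 0}], "force": 60}}

```text
clock: 30.25
ee_pos: [0.4482, -0.3713, 0.0345]
tcp_rot: [2.185, 2.228, 0.015]
wrist_force: [-3.1, 2.2, 8.5]
finger_gap: 0.0632
```

Call:
{"fn": "arm_command", "kwargs": {"steps": [{"tx": 0,"ty": 0,"tz": -0.03,"twist": 0,"jaw": 0},{"tx": 0,"ty": 0,"tz": -0.08,"twist": 0,"jaw": 0},{"tx": 0,"ty": 0,"tz": -0.12,"twist": 0,"jaw": 0},{"tx": 0,"ty": 0,"tz": -0.12,"twist": 0,"jaw": 0}]}}

```text
clock: 30.75
ee_pos: [0.4463, -0.371, 0.1571]
tcp_rot: [2.181, 2.224, 0.013]
wrist_force: [-0.8, 0.6, -6.6]
finger_gap: 0.0627
```

```bash
python3 -c "
from h import *
go(*(C-.042*U),.155,98.3)"
```

```text
t 30.75 pos [ 0.4463 -0.371   0.1571] yaw 91.13 F [-0.8  0.6 -6.6] gap 0.0627 -> tx ty tz [0.3323 0.1633 0.0019] twist -7.2
```

Call:
{"fn": "arm_command", "kwargs": {"steps": [{"tx": 0.332,"ty": 0.163,"tz": 0.0,"twist": -7,"jaw": 0},{"tx": 0.332,"ty": 0.163,"tz": 0.0,"twist": -7,"jaw": 0},{"tx": 0.332,"ty": 0.163,"tz": 0.0,"twist": -7,"jaw": 0},{"tx": 0.332,"ty": 0.163,"tz": 0.0,"twist": -7,"jaw": 0},{"tx": 0.332,"ty": 0.163,"tz": 0.0,"twist": -7,"jaw": 0},{"tx": 0.332,"ty": 0.163,"tz": 0.0,"twist": -7,"jaw": 0},{"tx": 0.332,"ty": 0.163,"tz": 0.0,"twist": -7,"jaw": 0},{"tx": 0.332,"ty": 0.163,"tz": 0.0,"twist": -7,"jaw": 0}]}}

```text
clock: 31.75
ee_pos: [0.6018, -0.0356, 0.1549]
tcp_rot: [2.042, 2.356, 0.008]
wrist_force: [0.4, 0.4, -4.9]
finger_gap: 0.0629
```

```bash
python3 -c "
from h import *
go(*(C-.042*U),.066,98.3)
snap('wrist','w9.png')"
```

```text
t 31.75 pos [ 0.6018 -0.0356  0.1549] yaw 98.16 F [ 0.4  0.4 -4.9] gap 0.0629 -> tx ty tz [ 0.0012 -0.0005  0.0889] twist -0.1
```

View pics/w9.png

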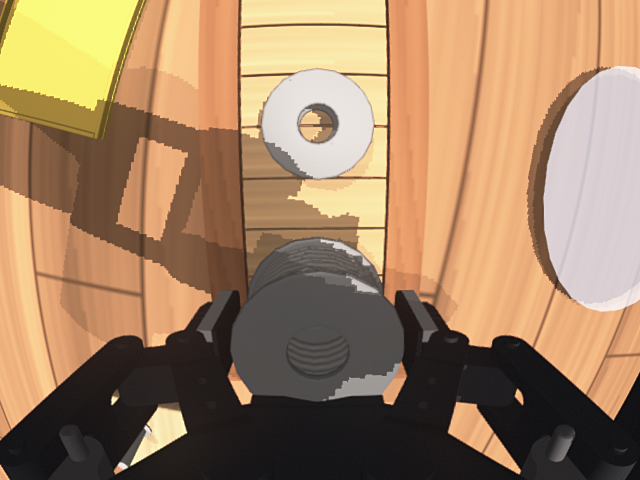

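The first spool stays put at (318,123). The held one is over the centreline with clear space between them. Lowering.

Call:
{"fn": "arm_command", "kwargs": {"steps": [{"tx": 0,"ty": 0,"tz": 0.04,"twist": 0,"jaw": 0},{"tx": 0,"ty": 0,"tz": 0.07,"twist": 0,"jaw": 0},{"tx": 0,"ty": 0,"tz": 0.085,"twist": 0,"jaw": 0},{"tx": 0,"ty": 0,"tz": 0.089,"twist": 0,"jaw": 0},{"tx": 0,"ty": 0,"tz": 0.092,"twist": 0,"jaw": 0},{"tx": 0,"ty": 0,"tz": 0.092,"twist": 0,"jaw": 0}]}}

```text
clock: 32.55
ee_pos: [0.6043, -0.0376, 0.0641]
tcp_rot: [2.042, 2.353, 0.01]
wrist_force: [-0.3, 0.1, -5.3]
finger_gap: 0.0627
```

Call:
{"fn": "arm_command", "kwargs": {"steps": [{"tx": 0,"ty": 0,"tz": 0.002,"twist": 0,"jaw": 0},{"tx": 0,"ty": 0,"tz": 0.003,"twist": 0,"jaw": 0},{"tx": 0,"ty": 0,"tz": 0.003,"twist": 0,"jaw": 0}]}}

```text
clock: 32.92
ee_pos: [0.6043, -0.0375, 0.0612]
tcp_rot: [2.042, 2.353, 0.01]
wrist_force: [-0.4, -0.6, -5.7]
finger_gap: 0.063
```

Call:
{"fn": "arm_command", "kwargs": {"steps": [{"tx": 0,"ty": 0,"tz": 0.001,"twist": 0,"jaw": 0},{"tx": 0,"ty": 0,"tz": 0.002,"twist": 0,"jaw": 0},{"tx": 0,"ty": 0,"tz": 0.002,"twist": 0,"jaw": 0}]}}

```text
clock: 33.3
ee_pos: [0.6043, -0.0375, 0.059]
tcp_rot: [2.042, 2.353, 0.009]
wrist_force: [-0.3, 0.9, -5.2]
finger_gap: 0.063
```

Call:
{"fn": "arm_command", "kwargs": {"steps": [{"tx": 0,"ty": 0,"tz": 0.001,"twist": 0,"jaw": 0},{"tx": 0,"ty": 0,"tz": 0.002,"twist": 0,"jaw": 0},{"tx": 0,"ty": 0,"tz": 0.002,"twist": 0,"jaw": 0}]}}

```text
clock: 33.67
ee_pos: [0.6046, -0.0379, 0.0585]
tcp_rot: [2.041, 2.352, 0.01]
wrist_force: [-4.0, -0.9, 7.3]
finger_gap: 0.0632
```

Call:
{"fn": "arm_command", "kwargs": {"steps": [{"tx": 0,"ty": 0,"tz": 0.001,"twist": 0,"jaw": 0},{"tx": 0,"ty": 0,"tz": 0.001,"twist": 0,"jaw": 0}]}}

```text
clock: 33.92
ee_pos: [0.6045, -0.0379, 0.0585]
tcp_rot: [2.041, 2.352, 0.01]
wrist_force: [-4.8, 0.3, 7.6]
finger_gap: 0.0626
```

Call:
{"fn": "arm_command", "kwargs": {"steps": [{"tx": 0,"ty": 0,"tz": 0,"twist": 0,"jaw": 0.85},{"tx": 0,"ty": 0,"tz": 0,"twist": 0,"jaw": 1},{"tx": 0,"ty": 0,"tz": 0,"twist": 0,"jaw": 1},{"tx": 0,"ty": 0,"tz": 0,"twist": 0,"jaw": 1}]}}

```text
clock: 34.42
ee_pos: [0.6046, -0.0379, 0.0584]
tcp_rot: [2.041, 2.352, 0.01]
wrist_force: [0.9, 1.9, -0.3]
finger_gap: 0.0853
```

Call:
{"fn": "arm_command", "kwargs": {"steps": [{"tx": 0,"ty": 0,"tz": -0.02,"twist": 0,"jaw": 1},{"tx": 0,"ty": 0,"tz": -0.06,"twist": 0,"jaw": 1},{"tx": 0,"ty": 0,"tz": -0.12,"twist": 0,"jaw": 1},{"tx": 0,"ty": 0,"tz": -0.15,"twist": 0,"jaw": 1},{"tx": -0.1,"ty": -0.1,"tz": -0.15,"twist": 0,"jaw": 1},{"tx": -0.1,"ty": -0.15,"tz": -0.15,"twist": 0,"jaw": 1},{"tx": -0.1,"ty": -0.15,"tz": -0.15,"twist": 0,"jaw": 1}]}}

```text
clock: 35.3
ee_pos: [0.4649, -0.157, 0.2066]
tcp_rot: [2.04, 2.352, 0.01]
wrist_force: [1.2, -0.7, 0.4]
finger_gap: 0.0851
```

```bash
python3 -c "
from h import *
brd()
im=snap('wrist','w10.png');s=snap('scene','s10.png')['color'][:,:,::-1];d=snap('side','d10.png')['color'][:,:,::-1]
c=np.zeros((600,800,3),np.uint8);c[:300,:400]=cv2.resize(im['color'][:,:,::-1],(400,300));c[300:,:400]=cv2.resize(d[140:380,260:460],(400,300)[:2] if 0 else (250,300)).repeat(1,1) if 0 else cv2.resize(d[140:320,260:500],(400,300),interpolation=cv2.INTER_CUBIC)
c[:,400:]=cv2.resize(s[190:430,200:480][:, :],(400,343)).repeat(1,0)[:1] if 0 else 0
c[:343,400:]=cv2.resize(s[190:430,200:480],(400,343),interpolation=cv2.INTER_CUBIC);cv2.imwrite('pics/m10.png',c)"
```

```text
board x,y -0.1422 0.1543 z 0.2066 yaw 98.1 toolz [ 0.0253 -0.0137 -0.9996] F [ 1.2 -0.7  0.4] T [-0.02 -0.04 -0.05]
```

View pics/m10.png

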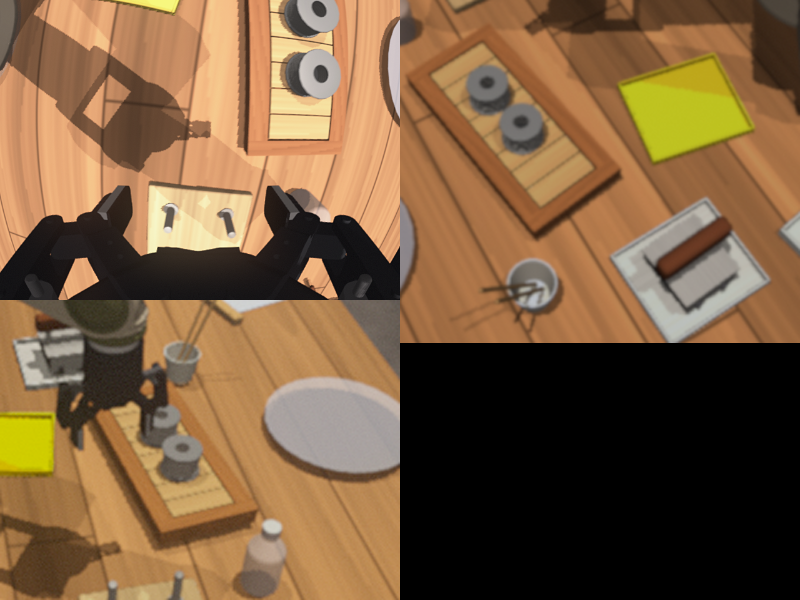

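Both spools stand upright side by side at (489,83) and (522,123) in the scene panel. The roller is in its tray, and the cup and bottle are untouched. A final number check, then I'll hand in.

```bash
python3 -c "
from h import *
im=load('s10.png');k=1/1.4286
q=lambda x,y,z:px2w(im,200+(x-400)*k,190+y*k,z)[:2]
for x,y in((489,81),(522,121)):
  p=q(x,y,.088)-C;print('spool',(p@U).round(4),(p@V).round(4))
print('roller',(q(659,269,.105)+q(730,223,.105))/2,'tray .4826 .3296','cup',q(532,283,.055))
env.close_job()"
```

```text
spool -0.0511 0.0018
spool 0.035 -0.0
roller [0.48676533 0.32947912] tray .4826 .3296 cup [0.69020397 0.25031037]
the job is handed in; nothing more can be done
```

The job is handed in, at about 35 s on the clock. I rolled the facing down, put the roller back in its tray, and set both spools from the rack on the facing. No verdict came back, so these are my own last checks.

- **Rolling:** The roller made one pass along the facing from one end to the other. Readings pressed on it peaked at about 17 N at the wrist, some 23 N with its weight. I could not read the slat joints; I judge all eight bedded from the roller staying at flush height (0.1153 to 0.1155 m) and from both camera views showing no steps. The fingers never touched the board while rolling.
- **Spools:** Only two spools were present. They stand upright along the facing at about x = +35 mm and -51 mm, within 2 mm of its centreline. Their heights at release match rim level. A wrist view put the first spool at +38 mm, so the measurements agree to about 3 mm, well inside the limits.
- **Roller:** It stands on its wheels about 4 mm from the tray centre.
- **Cup and bottle:** The cup measured within 1 mm of where it started. The bottle shows no change in the pictures, but I did not measure it again.
- **Disagreement:** The tool drifted to about 1.6° off vertical over the run, partly under the rolling load. I found no effect on the result.

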